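Refill the desk tape dispenser from the peg rack

ROBOT

A 6-joint arm with a two-finger parallel gripper is mounted at the origin on a cart in front of the work surface, level with it; the furniture and walls round the work are solid. World frame = base frame: x ahead of the robot, y to its left, z up, the work surface at z = 0. Lengths are in mm, angles in rad, forces in N, time in s.
With the tool pointing down it reaches from about 250 to 800 mm from the base axis. Payload 8.5 kg.
Tool frame: the origin (TCP) lies on the centre line of the jaws, within the pads' length; the fingertips stand 8 mm ahead of it and the grasp point (between the pads) lies 11 mm behind it; z points along the fingers, y is the line along which they close (so a half turn about z gives the same grasp; the last joint's range is limited). The gripper opens to 85 mm and grips with 20 to 120 N. Pads are 22 mm wide; open, the fingers measure 114 mm over their backs; the gripper's body (76 mm by 85 mm) begins 54 mm behind the grasp point. The pads swing forward as they close: fully open they stand 13 mm farther back than shut.
Start: joints at [0.806, 0.238, -0.013, 1.319, 0, 1.571], TCP at [363.475, 378.769, 239.276] pointing down, gripper open.
Joint ranges: [-2.66, 2.66], [-1.03, 1.9], [-1.14, 1.46], [-1.82, 2.27], [-1.45, 1.34], [-3.14, 3.14]. Speed limits (rad/s): [2.22, 2.22, 2.79, 3.14, 3.14, 3.14].

INTERFACE

Orientations are given as a unit quaternion [x, y, z, w].
In Python, from rig import sense, snapshot, sign_off gives the robot as it stands.
- The arm moves only by the tool play_rows, never from a script. Its arguments are lists of equal length, an entry for each row: "gripper": the finger opening in mm, from 0 to 85.4; "travel": the shift along the tool's x, y, z in units of 25 mm (1.0 is 25 mm), a list of three; "turn": the turn, a rotation vector about the tool's x, y, z in units of 8 degrees (1.0 is 8 degrees), a list of three. A call has 1 to 20 rows; each row shifts and turns the commanded pose from where the row before left it, along the tool's axes as they then stand; what a row does not reach is not made up. A row lasts 1/8 s, in which the tool goes at most 62.5 mm and 10.7 degrees, less where a joint would pass 70% of its speed; a pose out of reach is approached as far as the arm can. A call is refused whole if a number of a shift passes 1 or a number of a turn 1, either way. A call with a gripper value outside its range is refused whole. The fingers move at their own pace and stop on an object; "grip_force" is the grip in N (left out, the last holds). Time passes only in rows, so rows that do not move let the fingers close. It gives the time, the measured TCP pose, the force, the opening and the grip force at its end, in the units of the state.
- sense(): the state, without advancing time (a new reading comes with each control period).
- snapshot(name): name is "scene" or "top"; returns a dict with "img" (384x512x3 uint8, red, green, blue), "depth" (384x512 float32, mm along the optical axis (not along the pixel's ray), 0 where there is no reading), "vfov" (degrees; the focal length in pixels is half the picture's height over the tangent of half this angle, whatever the lens; pixels are square), "cx", "cy" (the principal point, pixels), "position" and "attitude" of the camera in the world. Camera axes: x right, y up, looking along -z (the intrinsics and any distortion apply to the point x, -y, -z); pixel columns grow to the right and rows downward; lengths in mm; the calibration is good to about 2 mm. A picture is of the moment at which its call begins.
- sign_off(): hands the job in; it is judged then, once.
The state is a dict: "clock": time; "qpos": joint angles; "joint_velocities": joint speeds; "joint_torque": joint torques, N m; "ee_pos": TCP position; "ee_rot": TCP orientation; "ft_force": force on the tool from outside, world axes, zero at the start; "torque": the same for the moment, N m; "finger_gap": opening from 0.0 (shut) to 1.0 (fully open); "finger_force": force on a finger pad.
Only numpy, scipy, OpenCV 4.12 (cv2) and the standard library are available. Lean on these libraries where they do the work, as an engineer would, in place of code of your own. Each camera call takes 0.05 s, during which the arm holds its last target. There are 200 camera calls.

TASK

The grey tape dispenser near the front of the desk, the one with a raised arm, is empty. Lift the broad roll of tape up and off its slanted peg on the wooden rack and, without dropping it, seat it in the dispenser with both ends of its hub right down in the two slots; then swing the raised hold-down arm over until its rubber roller rests on the roll. Leave the narrow roll hanging where it is, and do not disturb the calculator, the glue stick or the marker.

Things in the scene. Friction and masses are not known exactly. Their poses are not given: they have to be found in the camera images.
- rack: Wooden rack, fixed. Base 210 (x) x 135 (y) x 16 mm; upright board 131 mm high, front face at own y = +30. From it 2 pegs, 9 mm thick, at x = -65 and +65, root 110 mm up, point along own (0, -0.819, 0.574), 35 degrees above level. Peg length 105 mm; a 20 mm wide collar 47 mm from the root stops the roll. Either roll may hang on either peg. Origin: under the base's centre, z up.
- broad_roll: Broad roll of cream paper tape: 84 mm diameter, 25 mm wide, 0.16 kg, on a grey hub tube 18 mm thick, 45 mm long, standing out 10 mm each side; bore 13 mm. Origin: its middle, on the hub axis = own y. Hanging, its -y points along the peg to the free tip (roll leans 35 degrees); it comes off after 58 mm along the peg.
- narrow_roll: The narrow roll of the same tape, 64 mm diameter, 12 mm wide, on the same kind of hub (18 x 45 mm), hanging on the rack's other peg. Origin: its middle, on the hub axis (own y). Not wanted; it stays hanging.
- dispenser: Grey tape dispenser, fixed: base 190 (x) x 66 (y) mm, tear edge at own -x. Two upright cheeks 7 mm thick, inner faces at y = -16.5 and +16.5, each with an open-topped slot 20 mm wide at x = +10, floor 51 mm above the desk; sloping lips, up to 71 mm high, widen the mouth to about 38 mm. Origin: under the base's centre, z up.
- seat (a point): Point in the dispenser (axes parallel to the dispenser's) where the roll's middle lies when its hub is right down in both slots: 10 mm behind the dispenser's centre (own +x), 60 mm above the desk. The seated hub axis is this point's y axis; the roll's top is then 102 mm above the desk.
- holddown (a joint): Angle of the hold-down arm, rad, about the dispenser's y axis: 0 = down, its roller just resting on a seated full roll; grows as the arm is raised (tip goes up and then back to +x), 1.57 = turned up a quarter turn. Stiff: it stays where it is left (about 1.5 N at the tab moves it); it can go from -0.5 to 1.8.
- pivot (a point): Pivot of the hold-down arm, on the dispenser's middle plane, 75 mm behind its centre (own +x) and 85 mm above the desk, between two ears.
- tab (a point): The black tab at the free end of the hold-down arm, 34 x 24 (along y) x 6 mm, the point on it where one pushes or pinches, near its end. With the arm at 0 it lies at (-82, 0, +39) mm from the pivot in dispenser axes; at angle a at (-82 cos a + 39 sin a, 0, 82 sin a + 39 cos a).
- calculator: White calculator, 128 x 78 x 14 mm, bystander lying loose on the desk. Origin: centre of its underside.
- glue: Glue stick, 27 mm thick, 94 mm high, bystander standing loose behind the work. Origin: centre of its underside.
- marker: White marker with a black cap, 17 x 135 x 16 mm, bystander lying loose. Origin: centre of its underside.
Not all that is in view belongs to the job. Leave any blue or turquoise look-alike of the broad_roll alone.

How it is judged:
By the outcome, as a careful person would: the job done as asked, in the order asked, and still so for the second after the job is handed in, with the robot touching nothing.
It also fails if it takes over 54 s, if anything falls off the work surface, if the arm or the gripper's body presses on something with over 40 N, if the wrist force passes 120 N, or if a joint passes its speed limit or range.

## Working session

There is one attempt and no reset: what is moved stays moved. The work goes in short steps, Python scripts to look and compute and a tool call to move; the robot and the scene stay as the last step left them, time stands still between calls to the robot, and variables do not carry over. Pictures are saved under pics/ and viewed, at most 13 in all, crops included, and the job is handed in when it is done.

Besides the shell and the picture viewer there is one more tool, called after "Call:" by a JSON object that holds its "api" and its "payload". play_rows: Moves the arm, as the interface text tells. Its arguments: {"type":"object","properties":{"gripper":{"type":"array"},"travel":{"type":"array"},"turn":{"type":"array"},"grip_force":{"type":"number"}},"required":["gripper","travel","turn"]}

```bash
ls; mkdir -p pics; cat > h.py <<'E'
import numpy as np, cv2, pickle
from scipy.spatial.transform import Rotation as R
def grab(n,f):
    from rig import snapshot
    s=snapshot(n); pickle.dump(s,open(f'{f}.pkl','wb')); cv2.imwrite(f'pics/{f}.png',cv2.resize(s['img'][:,:,::-1],(768,576),interpolation=cv2.INTER_CUBIC)); return s
def load(f): return pickle.load(open(f'{f}.pkl','rb'))
def att(s):
    a=np.array(s['attitude']); return a if a.shape==(3,3) else R.from_quat(a).as_matrix()
def cloud(s):
    f=192/np.tan(np.radians(s['vfov']/2)); v,u=np.mgrid[:384,:512]; d=s['depth']
    p=np.stack([(u-s['cx'])/f*d,-(v-s['cy'])/f*d,-d],-1)
    return p@att(s).T+np.array(s['position'])
E
python3 - <<'E'
from h import *
from rig import sense
print(sense())
for n in ('scene','top'):
    s=grab(n,n+'0'); print({k:v for k,v in s.items() if k not in('img','depth')}, (s['depth']>0).mean())
E
```

```text
pics
{'clock': 0.0, 'qpos': array([ 8.05972479e-01,  2.38786668e-01, -1.42675522e-02,  1.31917542e+00,
        1.27318407e-05,  1.57079759e+00]), 'joint_velocities': array([ 0.00020373,  0.00072015, -0.00407445, -0.00147979, -0.00090887,
       -0.00037147]), 'joint_torque': array([ 7.72308667e-04, -5.38777256e+01,  3.46440089e+01,  1.82158453e-02,
       -1.13165181e-04,  1.12743180e-05]), 'ee_pos': array([363.23532961, 378.50363637, 238.66933796]), 'ee_rot': array([ 3.73159751e-01,  9.27766828e-01, -6.62514182e-04, -2.73332294e-04]), 'ft_force': array([ 0.05395512, -0.07616013, -0.50158346]), 'torque': array([-0.01309934,  0.03203671, -0.01479566]), 'finger_force': 0.0, 'finger_gap': 1.0026419888286793}
{'vfov': 52.09157240071897, 'cx': 257.29607892224806, 'cy': 191.3510185044782, 'position': array([847.32352632, 497.3727017 , 919.6118911 ]), 'attitude': array([0.08503381, 0.29646611, 0.92090167, 0.2383636 ])} 0.9961344401041666
{'vfov': 47.83102699153849, 'cx': 260.10934448074113, 'cy': 194.15205485177762, 'position': array([ 465.03103621,  -41.37211623, 1239.14630695]), 'attitude': array([ 0.03879655, -0.03228336, -0.70262909,  0.70976403])} 0.9961446126302084
```

View pics/scene0.png

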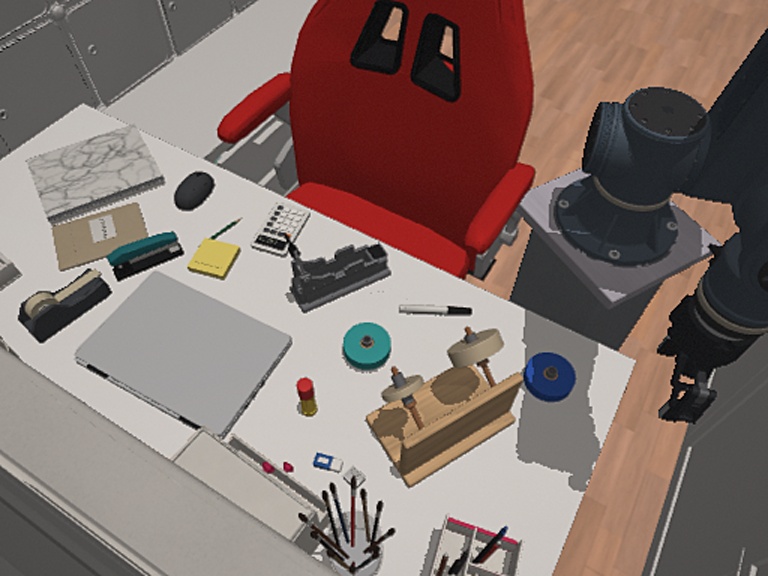

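View pics/top0.png

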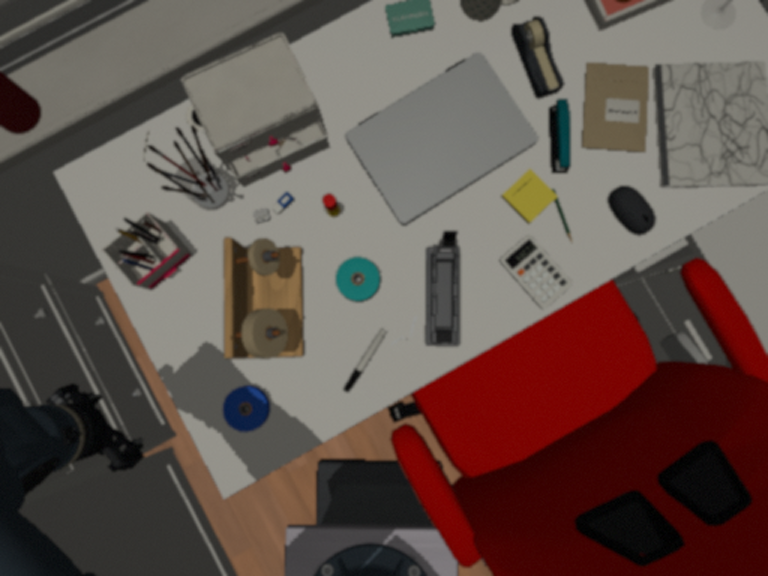

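The scene picture shows the broad roll on the rack's near peg (~472,345 in the 768-wide view) and the narrow roll at (400,388). The top picture shows the dispenser at (443,290) with its black tab at (449,238), and the rack at (264,297) with its pegs pointing right. I'll make orthographic maps of both.

```bash
cat > ortho.py <<'E'
from h import *
def ortho(s,x0,x1,y0,y1,k=4):
    P=cloud(s).reshape(-1,3); C=s['img'].reshape(-1,3)
    m=(P[:,0]>x0)&(P[:,0]<x1)&(P[:,1]>y0)&(P[:,1]<y1)&(P[:,2]>-20)&(P[:,2]<260); P=P[m];C=C[m]
    o=np.argsort(P[:,2]); P=P[o];C=C[o]
    im=np.zeros((int((x1-x0)*k),int((y1-y0)*k),3),np.uint8); z=im.copy()
    for p,c in zip(P,C):
        u=int((y1-p[1])*k); v=int((x1-p[0])*k); r=int(k*0.7)
        im[max(0,v-r):v+r+1,max(0,u-r):u+r+1]=c[::-1]; g=np.clip(p[2]*1.3+30,0,255); z[max(0,v-r):v+r+1,max(0,u-r):u+r+1]=g
    return im,cv2.applyColorMap(z,cv2.COLORMAP_JET)
E
python3 - <<'E'
from ortho import *
s=load('top0'); P=cloud(s)
for u,v in [(443,290),(449,238),(264,297),(430,340)]:
    print(P[int(v/1.5),int(u/1.5)])
t=load('scene0');Q=cloud(t)
for u,v in [(472,345),(400,388),(340,280),(330,360)]:
    print(Q[int(v/1.5),int(u/1.5)])
# desk level check
for c,n in((P,'t'),(Q,'s')):
    m=(abs(c[...,2])<12)&(c[...,0]>200)&(c[...,0]<700)&(abs(c[...,1])<350); print(n,np.percentile(c[m][:,2],[5,50,95]))
E
```

```text
[ 592.80521573 -128.54690633   14.42720085]
[ 665.45599202 -127.58780796  165.8582392 ]
[574.9008239  209.02016117  18.18761294]
[ 498.95047915 -103.36461171   15.26880521]
[517.77258984 185.44695009 180.06235179]
[636.94745352 184.24420183 158.82415439]
[ 592.0120575  -107.81744873   42.69060238]
[6.73547299e+02 1.47369234e+01 2.04788904e-01]
t [-3.48116642  0.66770809  7.03993248]
s [-2.22746301  0.66129062  4.69072569]
```

```bash
python3 - <<'E'
from ortho import *
a=[ortho(load(f),470,720,-190,-60,3) for f in('top0','scene0')]
im=np.hstack([a[0][0],a[1][0]])
cv2.imwrite('pics/disp.png',im[:600,:800]); print(im.shape)
# top slice, x>.. numbers: rack board top
for f in('top0','scene0'):
    P=cloud(load(f)).reshape(-1,3)
    reg=(P[:,0]>420)&(P[:,0]<720)&(P[:,1]>100)&(P[:,1]<300)
    b=P[reg&(abs(P[:,2]-131)<5)&(P[:,1]>215)]
    if len(b)>10:
        (cx,cy),(w,h),an=cv2.minAreaRect(b[:,:2].astype(np.float32)); print(f,'board top',len(b),cx,cy,w,h,an,np.median(b[:,2]))
    b=P[reg&(abs(P[:,2]-16)<3)]
    (cx,cy),(w,h),an=cv2.minAreaRect(b[:,:2].astype(np.float32)); print(f,'base',len(b),cx,cy,w,h,an)
    b=P[(abs(P[:,0]-590)<130)&(abs(P[:,1]+120)<60)&(P[:,2]>8)&(P[:,2]<110)]
    (cx,cy),(w,h),an=cv2.minAreaRect(b[:,:2].astype(np.float32)); print(f,'disp',len(b),cx,cy,w,h,an)
E
```

```text
(750, 780, 3)
top0 board top 472 565.7237548828125 233.35073852539062 207.59742736816406 40.72275161743164 2.0565106868743896 132.39081135884908
top0 base 1223 584.7154541015625 187.0576171875 125.80252075195312 262.934814453125 85.4494857788086
top0 disp 1500 601.3302001953125 -134.46835327148438 227.08480834960938 74.68194580078125 0.09558704495429993
scene0 board top 731 565.0177001953125 234.93600463867188 208.49525451660156 43.47602081298828 2.0167908668518066 132.33574200639725
scene0 base 2335 565.6309814453125 205.27737426757812 209.41946411132812 135.4698944091797 2.1931214332580566
scene0 disp 1792 580.5601196289062 -125.0665512084961 63.69772720336914 190.2563018798828 88.68079376220703
```

View pics/disp.png

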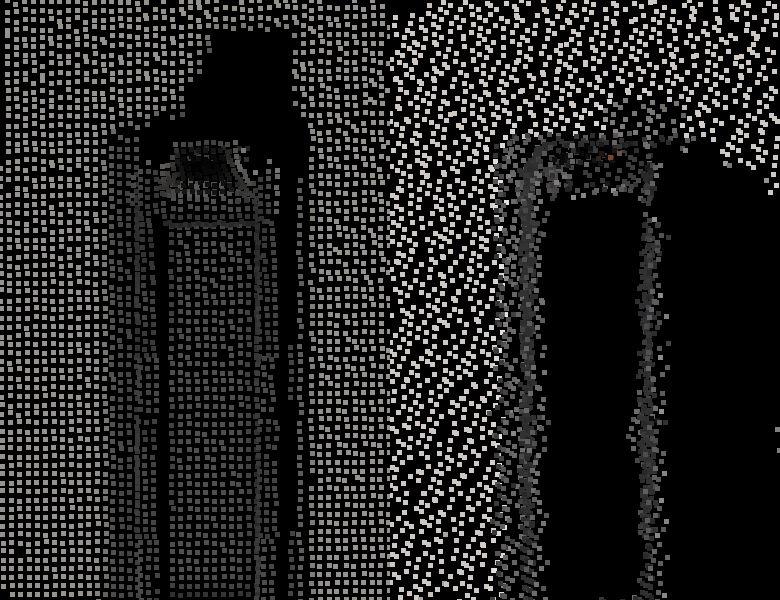

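```bash
python3 - <<'E'
from h import *
from scipy.optimize import least_squares
def fr(P,c,yaw): 
    return (P-np.r_[c,0])@R.from_euler('z',yaw,degrees=True).as_matrix()
for f in('top0','scene0'):
    P=cloud(load(f)).reshape(-1,3)
    D=fr(P,[580.6,-125.1],-1.3); D=D[(abs(D[:,0])<130)&(abs(D[:,1])<40)]
    for lo,hi in((5,30),(40,50),(53,60),(60,70),(70,76),(76,180)):
        b=D[(D[:,2]>lo)&(D[:,2]<hi)]; 
        if len(b)<5: continue
        print(f,lo,hi,len(b),'x',np.percentile(b[:,0],[1,50,99]).round(1),'y-',np.percentile(b[b[:,1]<0][:,1],[2,50,98]).round(1),'y+',np.percentile(b[b[:,1]>0][:,1],[2,50,98]).round(1) if (b[:,1]>0).any() else '')
    b=D[(D[:,2]>40)&(D[:,2]<76)&(abs(D[:,0]-10)<50)&(abs(D[:,1])>12)]
    for sg in(-1,1):
        q=b[b[:,1]*sg>0]; print('cheek',sg,'top profile',[ (x,round(q[abs(q[:,0]-x)<2.5][:,2].max(),0)) for x in range(-40,61,5) if (abs(q[:,0]-x)<2.5).any()])
    # broad roll in peg axes
    K=fr(P,[565.6,205.3],2.1); o=np.array([-65,30,110]); ax=np.array([0,-.819,.574]); up=np.array([0,.574,.819])
    k=K-o; s=k@ax; r=k@up; x=k[:,0]
    m=(abs(x)<50)&(s>40)&(s<130)&(abs(r)<60); m2=m&(np.hypot(x,r)>20)
    print(f,'s',np.histogram(s[m2],bins=np.arange(50,110,3)))
    q=m2&(abs(s-69.5)<10)&(np.hypot(x,r)>35)
    a=np.c_[x[q],r[q]]; 
    fit=least_squares(lambda p:np.hypot(a[:,0]-p[0],a[:,1]-p[1])-42,[0,0],loss='soft_l1'); print('rim',q.sum(),fit.x)
E
```

```text
top0 5 30 886 x [-106.    -2.1   89.1] y- [-36.4 -14.   -0.5] y+ [ 0.7 20.3 31.6]
top0 40 50 218 x [-88.2 -54.1  90.2] y- [-28.2 -19.6  -0.3] y+ [ 0.8 10.3 18. ]
top0 53 60 58 x [-91.  -66.4  88.9] y- [-25.7 -13.5  -2.7] y+ [ 0.8 11.2 20.2]
top0 60 70 106 x [-39.9  21.6  69.7] y- [-27.7 -23.3 -20.3] y+ [13.2 17.6 20.9]
top0 70 76 71 x [-37.7 -12.   67.5] y- [-27.3 -24.3 -19.2] y+ [13.2 16.2 19.2]
top0 76 180 186 x [53.6 77.8 86.9] y- [-25.7 -13.2  -1.5] y+ [ 0.3 11.2 22.5]
cheek -1 top profile [(-40, np.float64(68.0)), (-35, np.float64(72.0)), (-30, np.float64(74.0)), (-25, np.float64(74.0)), (-20, np.float64(71.0)), (-15, np.float64(72.0)), (-10, np.float64(73.0)), (-5, np.float64(70.0)), (0, np.float64(68.0)), (5, np.float64(54.0)), (10, np.float64(55.0)), (15, np.float64(56.0)), (20, np.float64(68.0)), (25, np.float64(67.0)), (30, np.float64(71.0)), (35, np.float64(72.0)), (40, np.float64(70.0)), (45, np.float64(72.0)), (50, np.float64(73.0)), (55, np.float64(76.0)), (60, np.float64(76.0))]
cheek 1 top profile [(-40, np.float64(71.0)), (-35, np.float64(73.0)), (-30, np.float64(72.
[... 1825 characters left out ...]
, np.float64(73.0)), (-20, np.float64(72.0)), (-15, np.float64(73.0)), (-10, np.float64(74.0)), (-5, np.float64(68.0)), (0, np.float64(67.0)), (5, np.float64(52.0)), (10, np.float64(53.0)), (15, np.float64(54.0)), (20, np.float64(66.0)), (25, np.float64(69.0)), (30, np.float64(72.0)), (35, np.float64(71.0)), (40, np.float64(70.0)), (45, np.float64(74.0)), (50, np.float64(75.0)), (55, np.float64(76.0)), (60, np.float64(74.0))]
scene0 s (array([  0,  14,  47,  58,  49,  50,  46,  54,  51, 167,  23,   0,   0,
         0,   0,   0,   0,   0,   0]), array([ 50,  53,  56,  59,  62,  65,  68,  71,  74,  77,  80,  83,  86,
        89,  92,  95,  98, 101, 104, 107]))
rim 358 [-0.44270012  0.4306979 ]
```

```bash
cat > plan.py <<'E'
from h import *
rz=lambda d:R.from_euler('z',d,degrees=True).as_matrix()
RK=np.array([565.5,204.5,0]); RY=rz(2.1)
DC=np.array([580.6,-127,0]); DY=rz(-1.3)
ax=RY@[0,-.8192,.5736]; up=RY@[0,.5736,.8192]
roll=RK+RY@[-65,30,110]+ax*69-up*.7
Rg=np.c_[np.cross(-ax,-up),-ax,-up]
seat=DC+DY@[10,0,60]; piv=DC+DY@[75,0,85]
def place(lean): # tool down, leaning so the body goes to -x
    l=np.radians(lean); z=DY@[np.sin(l),0,-np.cos(l)]; y=DY@[0,1,0]; return np.c_[np.cross(y,z),y,z]
def now():
    from rig import sense
    s=sense(); return np.array(s['ee_pos']),R.from_quat(s['ee_rot']).as_matrix(),s
def delta(p,Rm,tp=None,tR=None):
    """turn first (units), then travel in the new axes (units)"""
    tR=Rm if tR is None else tR
    t=R.from_matrix(Rm.T@tR).as_rotvec(degrees=True)/8
    d=np.zeros(3) if tp is None else tR.T@(tp-p)/25
    return t.round(3),d.round(3)
E
python3 - <<'E'
from plan import *
p,Rm,s=now()
print('roll',roll,'seat',seat,'piv',piv)
g=roll+up*28; pre=g+up*75
print('pre',pre,delta(p,Rm,pre,Rg)); print('grasp',g, Rg)
for f in('top0','scene0'):
    P=cloud(load(f)).reshape(-1,3); D=(P-DC)@DY
    b=D[(abs(D[:,1])<20)&(D[:,0]>30)&(D[:,0]<140)&(D[:,2]>85)]
    for z in range(85,200,12):
        q=b[(b[:,2]>=z)&(b[:,2]<z+12)]
        if len(q)>2: print(f,z,len(q),'x',np.percentile(q[:,0],[3,50,97]).round(),'y',np.median(q[:,1]).round(1))
E
```

```text
roll [501.53033463 175.20992282 149.00496   ] seat [ 590.59742609 -127.22687334   60.        ] piv [ 655.5806957  -128.70155002   85.        ]
pre [499.36539501 234.25104379 233.38256   ] (array([ 4.126, -1.756, -5.555]), array([-5.23 , -4.766,  3.598]))
grasp [500.94180735 191.25993628 171.94256   ] [[-9.99433923e-01 -3.00185262e-02  2.10188313e-02]
 [-3.66475783e-02  8.18649820e-01 -5.73214767e-01]
 [-3.46944695e-18 -5.73600000e-01 -8.19200000e-01]]
top0 85 43 x [66. 75. 82.] y 2.9
top0 97 5 x [74. 75. 76.] y 12.2
top0 109 7 x [76. 78. 79.] y -10.5
top0 121 6 x [77. 78. 79.] y -0.5
top0 133 12 x [76. 79. 83.] y 9.6
top0 145 30 x [75. 80. 83.] y -0.4
top0 157 20 x [81. 83. 86.] y 3.3
top0 169 17 x [84. 85. 87.] y -0.7
top0 181 25 x [86. 89. 92.] y 0.4
scene0 85 33 x [67. 77. 84.] y -0.3
scene0 97 10 x [74. 78. 80.] y 13.5
scene0 109 7 x [76. 78. 80.] y 14.0
scene0 121 6 x [77. 81. 82.] y 14.0
scene0 133 17 x [74. 82. 89.] y 9.3
scene0 145 30 x [75. 84. 89.] y 7.0
scene0 157 7 x [83. 86. 88.] y 10.7
scene0 169 12 x [84. 87. 91.] y 10.5
scene0 181 16 x [87. 90. 92.] y -1.4
```

Call:
{"api": "play_rows", "payload": {"gripper": [50,50,50,50,50,50,50,50,50,50,50,50,50,50,50], "travel": [[0,0,0],[0,0,0],[0,0,0],[0,0,0],[0,0,0],[0,0,0],[0,0,0],[-0.654,-0.596,0.45],[-0.654,-0.596,0.45],[-0.654,-0.596,0.45],[-0.654,-0.596,0.45],[-0.654,-0.596,0.45],[-0.654,-0.596,0.45],[-0.654,-0.596,0.45],[-0.654,-0.596,0.45]], "turn": [[0.589,-0.251,-0.794],[0.589,-0.251,-0.794],[0.589,-0.251,-0.794],[0.589,-0.251,-0.794],[0.589,-0.251,-0.794],[0.589,-0.251,-0.794],[0.589,-0.251,-0.794],[0,0,0],[0,0,0],[0,0,0],[0,0,0],[0,0,0],[0,0,0],[0,0,0],[0,0,0]], "grip_force": 60}}

```text
clock: 1.98
ee_pos: [500.6, 232.7, 234.1]
ee_rot: [-0.016, 0.954, -0.3, 0.006]
ft_force: [1.0, 0.4, 0.2]
finger_gap: 0.583
finger_force: 0.0
```

```bash
python3 - <<'E'
from plan import *
p,Rm,s=now(); g=roll+up*28
print(s['clock'],s['qpos'].round(3),s['ft_force'],s['finger_gap'],delta(p,Rm,g+up*75,Rg),delta(p,Rm,g,Rg))
grab('scene','scene1'); grab('top','top1')
E
```

```text
1.975 [ 0.685  0.555  0.304  1.717 -0.474  0.748] [0.95914932 0.35250034 0.22443713] 0.5832397799954475 (array([ 0.014,  0.005, -0.018]), array([ 0.047,  0.069, -0.014])) (array([ 0.014,  0.005, -0.018]), array([0.047, 0.069, 2.987]))
```

View pics/scene1.png

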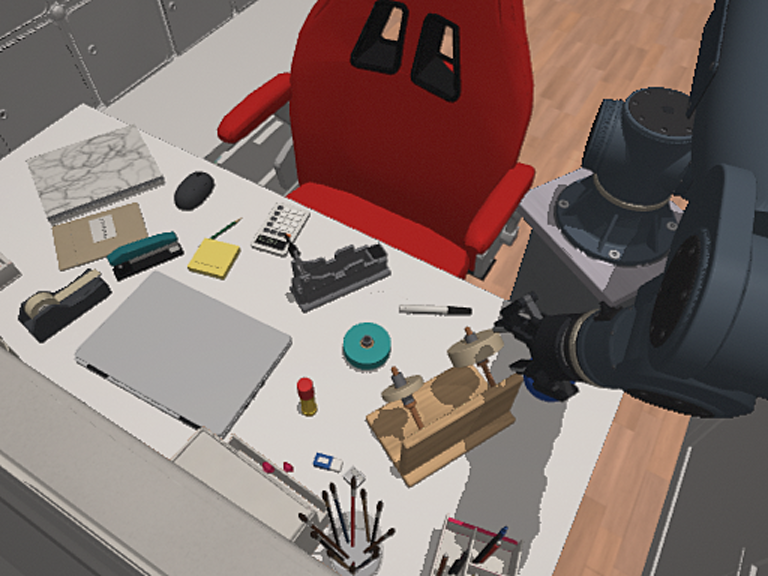

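The gripper (~520,330) is lined up with the broad roll (~475,345), open and tilted with the roll. I'll go in and close.

Call:
{"api": "play_rows", "payload": {"gripper": [50,50,50,50,50,50,50,10,10,10,10,10], "travel": [[0.05,0.07,0.5],[0,0,0.5],[0,0,0.5],[0,0,0.5],[0,0,0.5],[0,0,0.49],[0,0,0],[0,0,0],[0,0,0],[0,0,0],[0,0,0],[0,0,0]], "turn": [[0,0,0],[0,0,0],[0,0,0],[0,0,0],[0,0,0],[0,0,0],[0,0,0],[0,0,0],[0,0,0],[0,0,0],[0,0,0],[0,0,0]], "grip_force": 60}}

```text
clock: 3.58
ee_pos: [500.4, 193.5, 172.0]
ee_rot: [-0.018, 0.954, -0.3, 0.007]
ft_force: [-0.1, 2.9, 5.4]
finger_gap: 0.277
finger_force: 59.6
```

```bash
python3 - <<'E'
from plan import *
p,Rm,s=now(); g=roll+up*28
print(s['clock'],s['ft_force'],s['finger_gap']*85.4,s['finger_force'],delta(p,Rm,g,Rg))
s=grab('scene','scene2'); cv2.imwrite('pics/c2.png',cv2.resize(s['img'][170:330,230:430,::-1],(800,640)[0:2],interpolation=cv2.INTER_CUBIC)[:600])
E
```

```text
3.575 [-0.0707721   2.86162289  5.39880045] 23.697789562329667 59.621702613188745 (array([ 0.013,  0.016, -0.004]), array([-0.02 , -0.072,  0.054]))
```

View pics/c2.png

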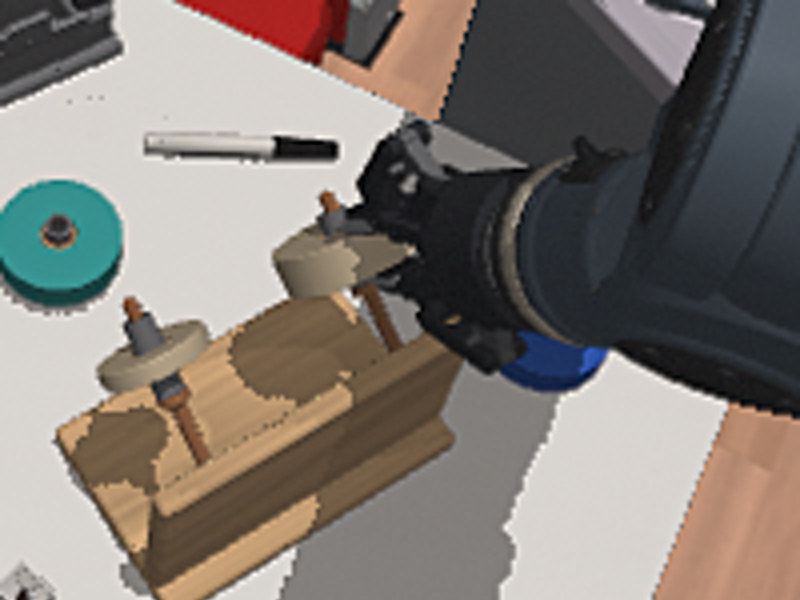

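The jaws (~400,250 in the crop) hold the broad roll's rim. The opening is 23.7 mm and the force 60 N. I'll pull along the peg.

Call:
{"api": "play_rows", "payload": {"gripper": [10,10,10,10,10,10,10,10,10], "travel": [[0,0,-0.04],[0,-0.3,0],[0,-0.4,0],[0,-0.4,0],[0,-0.4,0],[0,-0.4,0],[0,-0.4,0],[0,-0.5,0],[0,-0.5,0]], "turn": [[0,0,0],[0,0,0],[0,0,0],[0,0,0],[0,0,0],[0,0,0],[0,0,0],[0,0,0],[0,0,0]], "grip_force": 60}}

```text
clock: 4.75
ee_pos: [502.5, 125.4, 220.1]
ee_rot: [-0.018, 0.954, -0.3, 0.006]
ft_force: [-0.7, 0.2, -1.3]
finger_gap: 0.277
finger_force: 58.9
```

```bash
python3 - <<'E'
from plan import *
p,Rm,s=now()
print(s['clock'],s['qpos'].round(2),s['ft_force'],s['finger_gap']*85.4,s['finger_force'],p)
t=seat+[0,0,28]; print('to above seat +85',delta(p,Rm,t+[0,0,85],place(0)),t)
E
```

```text
4.75 [ 0.54  0.44  0.08  1.53 -0.53  0.59] [-0.70745628  0.21298857 -1.25511277] 23.659579168495956 58.879486729913424 [502.52408958 125.37243858 220.1456966 ]
to above seat +85 (array([-4.365,  0.138,  0.413]), array([ -3.751, -10.021,   1.886])) [ 590.59742609 -127.22687334   88.        ]
```

Call:
{"api": "play_rows", "payload": {"gripper": [10,10,10,10,10,10,10,10,10,10,10,10,10,10,10,10,10,10,10], "travel": [[0,0,0],[0,0,0],[0,0,0],[0,0,0],[0,0,0],[-0.313,-0.835,0],[-0.313,-0.835,0.1],[-0.313,-0.835,0.1],[-0.313,-0.835,0.1],[-0.313,-0.835,0.2],[-0.313,-0.835,0.2],[-0.313,-0.835,0.2],[-0.313,-0.835,0.2],[-0.313,-0.835,0.2],[-0.313,-0.835,0.2],[-0.313,-0.835,0.2],[-0.313,-0.835,0.2],[0,0,0],[0,0,0]], "turn": [[-0.873,0.028,0.083],[-0.873,0.028,0.083],[-0.873,0.028,0.083],[-0.873,0.028,0.083],[-0.873,0.028,0.083],[0,0,0],[0,0,0],[0,0,0],[0,0,0],[0,0,0],[0,0,0],[0,0,0],[0,0,0],[0,0,0],[0,0,0],[0,0,0],[0,0,0],[0,0,0],[0,0,0]], "grip_force": 60}}

```text
clock: 7.12
ee_pos: [590.5, -126.6, 172.0]
ee_rot: [0.012, 1.0, 0.0, -0.0]
ft_force: [-0.5, -0.1, -2.1]
finger_gap: 0.274
finger_force: 59.3
```

```bash
python3 - <<'E'
from plan import *
p,Rm,s=now()
print(s['clock'],s['qpos'].round(2),s['ft_force'],s['finger_gap']*85.4,s['finger_force'],p)
t=seat+[0,0,28]; print(delta(p,Rm,t+[0,0,85],place(0)))
a=grab('scene','scene3'); b=grab('top','top3')
im=np.hstack([cv2.resize(a['img'][110:230,150:290,::-1],(467,400),interpolation=cv2.INTER_CUBIC),cv2.resize(b['img'][130:250,245:345,::-1],(333,400),interpolation=cv2.INTER_CUBIC)])
cv2.imwrite('pics/c3.png',im)
# roll fit: cream points in scene view near the gripper, dispenser frame
for n,s in(('s',a),('t',b)):
    P=cloud(s); C=s['img'].astype(int); D=(P-DC)@DY
    m=(C[...,0]-C[...,2]>12)&(abs(D[...,0]-10)<60)&(abs(D[...,1])<45)&(D[...,2]>95)&(D[...,2]<220)
    q=D[m]; print(n,len(q),[np.percentile(q[:,i],[2,25,50,75,98]).round(1) for i in range(3)] if len(q) else '')
E
```

```text
7.125 [-0.21  0.4   0.05  1.22  0.   -0.19] [-0.48369098 -0.07024477 -2.13721122] 23.409351795398585 59.28233719605032 [ 590.51699878 -126.58963009  171.98191389]
(array([ 0.003, -0.004, -0.005]), array([-0.004, -0.025, -0.041]))
s 513 [array([-26. ,  -2.3,  23.7,  36.8,  50.9]), array([-10.5,  10.2,  12.9,  14. ,  16.1]), array([108.9, 132.9, 152.7, 170. , 186.4])]
t 0
```

View pics/c3.png

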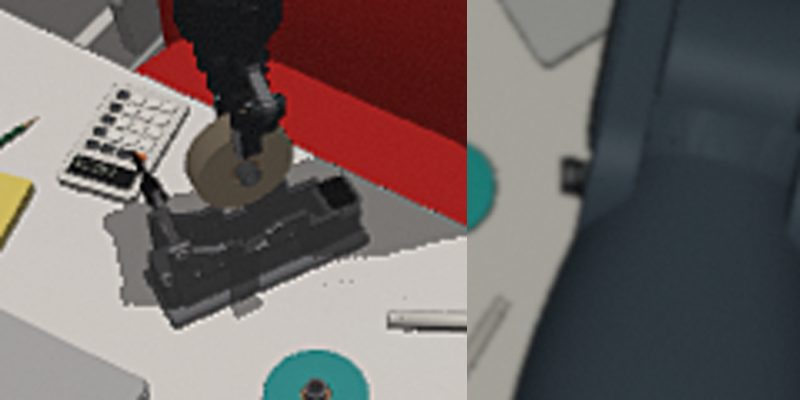

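The roll (~240,165 in the left half) hangs level over the dispenser; the top view is blocked by the arm. I'll fit the roll's circle to check x and z against the slots.

```bash
python3 - <<'E'
from plan import *
from scipy.optimize import least_squares
s=load('scene3'); P=cloud(s); C=s['img'].astype(int); D=(P-DC)@DY
m=(C[...,0]-C[...,2]>8)&(C[...,0]-C[...,1]<35)&(abs(D[...,0]-10)<60)&(abs(D[...,1]-13)<5)&(D[...,2]>95)&(D[...,2]<200)
m=cv2.morphologyEx(m.astype(np.uint8),cv2.MORPH_OPEN,np.ones((3,3)))>0
q=D[m]; print(len(q),np.median(q[:,1]))
A=np.c_[q[:,0],q[:,2],np.ones(len(q))]; print('face plane y=',np.linalg.lstsq(A,q[:,1],rcond=None)[0])
h=cv2.convexHull(q[:,[0,2]].astype(np.float32))[:,0]; 
f=least_squares(lambda p:np.hypot(h[:,0]-p[0],h[:,1]-p[1])-42,[10,145],loss='soft_l1'); print('centre',f.x,f.fun.round(1))
# slot walls in this camera, both cheeks
for z0,z1 in((54,58),(58,64),(64,69)):
  for f in('scene0','top0'):
    D0=(cloud(load(f)).reshape(-1,3)-DC)@DY
    for sg in(-1,1):
        q=D0[(D0[:,2]>z0)&(D0[:,2]<z1)&(abs(D0[:,1]-sg*20)<5)&(abs(D0[:,0]-10)<25)]
        l=q[q[:,0]<10,0]; r=q[q[:,0]>10,0]; print(z0,f,sg,l.max().round(1) if len(l) else '',r.min().round(1) if len(r) else '')
E
```

```text
390 13.414760673371896
face plane y= [-7.39814207e-03 -1.26544212e-02  1.52045094e+01]
centre [ 10.37516004 146.32751865] [-1.  -0.4 -0.2 -1.1 -0.5  0.2  1.7 -4.9 -2.2 -3.9 -3.  -1.8 -0.7  1.4
 -0.2 -0.3  0.4 -0.3  0.5  0.1 -0.2 -1.6 -1.1 -1.  -0.4]
54 scene0 -1 9.0 20.2
54 scene0 1 -1.2 24.1
54 top0 -1 3.3 11.5
54 top0 1  
58 scene0 -1 0.4 20.7
58 scene0 1 -0.3 20.5
58 top0 -1  21.5
58 top0 1 -1.5 20.3
64 scene0 -1 -1.0 22.4
64 scene0 1 -0.7 20.2
64 top0 -1 -0.5 20.9
64 top0 1 -4.6 22.8
```

Call:
{"api": "play_rows", "payload": {"gripper": [10,10,10,10,10,10,10,10,10,10], "travel": [[0,0,0.5],[0,0,0.5],[0,0,0.5],[0,0,0.4],[0,0,0.3],[0,0,0.3],[0,0,0.3],[0,0,0.2],[0,0,0.2],[0,0,0]], "turn": [[0,0,0],[0,0,0],[0,0,0],[0,0,0],[0,0,0],[0,0,0],[0,0,0],[0,0,0],[0,0,0],[0,0,0]], "grip_force": 60}}

```text
clock: 8.48
ee_pos: [590.5, -126.7, 91.7]
ee_rot: [0.012, 1.0, -0.0, -0.0]
ft_force: [-0.1, -2.4, -2.6]
finger_gap: 0.279
finger_force: 59.1
```

Call:
{"api": "play_rows", "payload": {"gripper": [10,10,10,10], "travel": [[0,0,0.08],[0,0,0.08],[0,0,0.06],[0,0,0]], "turn": [[0,0,0],[0,0,0],[0,0,0],[0,0,0]], "grip_force": 60}}

```text
clock: 8.98
ee_pos: [590.8, -126.7, 87.8]
ee_rot: [0.012, 1.0, -0.0, 0.001]
ft_force: [-3.1, -1.6, 9.3]
finger_gap: 0.278
finger_force: 60.7
```

```bash
cat > fit.py <<'E'
from plan import *
from scipy.optimize import least_squares
import sys
s=grab('scene',sys.argv[1]); P=cloud(s); C=s['img'].astype(int); D=(P-DC)@DY
m=(C[...,0]-C[...,2]>8)&(C[...,0]-C[...,1]<35)&(abs(D[...,0]-10)<60)&(abs(D[...,1]-13)<6)&(D[...,2]>30)&(D[...,2]<200)
m=cv2.morphologyEx(m.astype(np.uint8),cv2.MORPH_OPEN,np.ones((3,3)))>0
q=D[m]; print(len(q),'face y',np.median(q[:,1]),'top z',q[:,2].max())
A=np.c_[q[:,0],q[:,2],np.ones(len(q))]; print('face plane',np.linalg.lstsq(A,q[:,1],rcond=None)[0])
h=cv2.convexHull(q[:,[0,2]].astype(np.float32))[:,0]; h=h[h[:,1]>np.median(q[:,2])-5]
f=least_squares(lambda p:np.hypot(h[:,0]-p[0],h[:,1]-p[1])-42,[10,65],loss='soft_l1'); print('centre',f.x,f.fun.round(1))
p,Rm,st=now(); print(st['clock'],p,st['ft_force'].round(1),st['finger_force'],st['finger_gap'])
cv2.imwrite(f'pics/{sys.argv[1]}c.png',cv2.resize(s['img'][110:230,150:290,::-1],(700,600),interpolation=cv2.INTER_CUBIC))
E
python3 fit.py scene4
```

```text
116 face y 13.181961087805032 top z 101.74960210974132
face plane [-0.0256028  -0.05599531 17.90323643]
centre [12.33028934 60.99998845] [-1.3  0.8  0.5 -0.2 -1.4  0.6]
9.025 [ 590.79803876 -126.63212931   87.76301713] [-3.4 -1.8  8.6] 60.65970787012361 0.27927542217805507
```

View pics/scene4c.png

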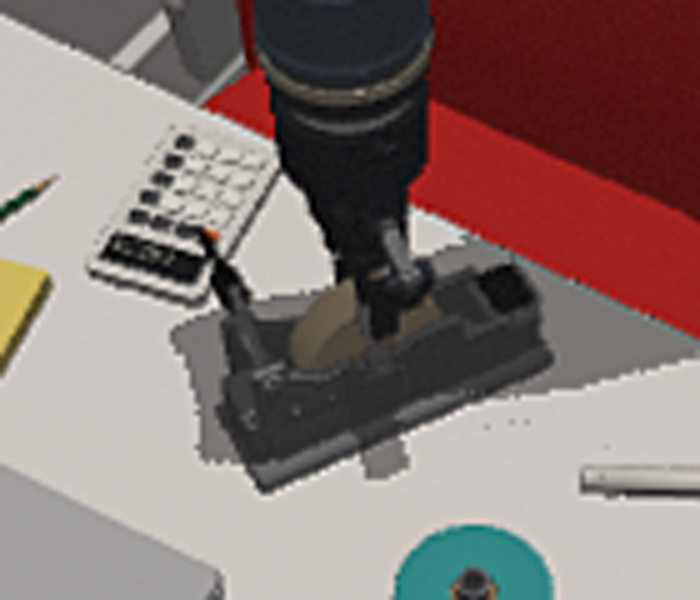

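The roll (~350,320) is down between the cheeks. Its fitted centre height is 61 mm and its top 102 mm, so it's seated. I'll release and rise.

Call:
{"api": "play_rows", "payload": {"gripper": [32,42,42,42,42,42,42,42,42,42,42,42], "travel": [[0,0,0],[0,0,0],[0,0,0],[0,0,-0.2],[0,0,-0.4],[0,0,-0.8],[0,0,-0.8],[0,0,-0.8],[0,0,-0.8],[0,0,-0.8],[0,0,-0.8],[0,0,0]], "turn": [[0,0,0],[0,0,0],[0,0,0],[0,0,0],[0,0,0],[0,0,0],[0,0,0],[0,0,0],[0,0,0],[0,0,0],[0,0,0],[0,0,0]]}}

```text
clock: 10.52
ee_pos: [591.5, -126.7, 223.7]
ee_rot: [0.012, 1.0, -0.0, 0.002]
ft_force: [0.1, -0.6, -0.3]
finger_gap: 0.492
finger_force: 0.0
```

```bash
python3 fit.py scene5
```

```text
208 face y 12.870082056423483 top z 102.64982263629736
face plane [-1.13011696e-02 -4.38034854e-02  1.66074243e+01]
centre [10.64174462 61.23008475] [ 0.3  0.3  0.3  0.1 -0.4 -0.5 -0.6  0.   0.4  0.1 -0.1  0.4]
10.575 [ 590.9854423  -126.637695    222.37059452] [-0.4  0.2 -0.4] 0.0 0.49177640571149434
```

View pics/scene5c.png

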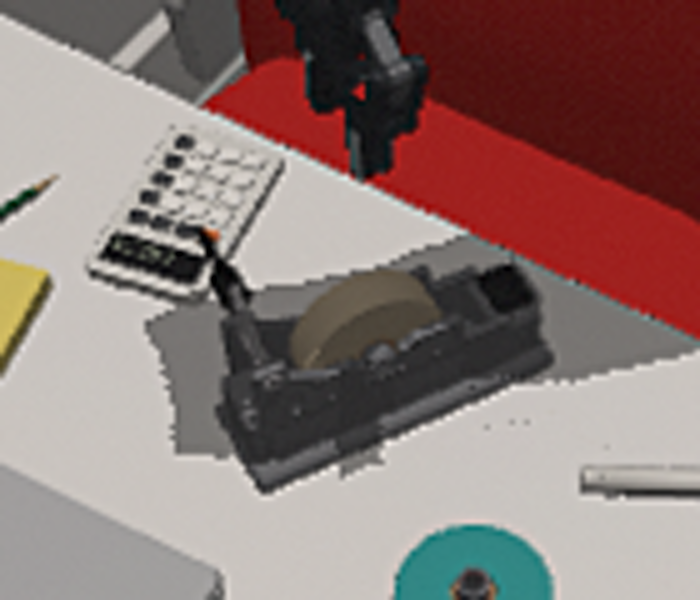

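The roll is seated and free, with its centre at (10.6, 61.2) in dispenser axes. Now I'll work out the path for pushing the tab.

```bash
python3 - <<'E'
from plan import *
p,Rm,s=now(); Rt=place(0)
def tcp(a): 
    T=np.array([-82*np.cos(a)+39*np.sin(a),0,82*np.sin(a)+39*np.cos(a)]); n=np.array([np.sin(a+.444-0*1),0,np.cos(a+.444)]); return piv+DY@(T+3*n+[11,0,8])
b=DC+DY@[118,0,184]
w=[p,p+[0,0,12],b+[0,0,50],b]+[tcp(a) for a in np.arange(1.13,-.01,-.113)]
for i in range(1,len(w)): print(w[i].round(1),(Rt.T@(w[i]-w[i-1])/25).round(2))
E
```

```text
[ 591.  -126.6  234.4] [ 0.    0.   -0.48]
[ 698.6 -129.7  234. ] [-4.31 -0.02  0.01]
[ 698.6 -129.7  184. ] [0. 0. 2.]
[ 669.9 -129.   183.8] [ 1.15 -0.    0.01]
[ 659.6 -128.8  183.6] [0.41 0.   0.01]
[ 649.4 -128.6  182.2] [0.41 0.   0.05]
[ 639.5 -128.3  179.7] [ 0.4 -0.   0.1]
[ 629.9 -128.1  176.1] [ 0.38 -0.    0.14]
[ 620.8 -127.9  171.4] [0.37 0.   0.19]
[ 612.2 -127.7  165.8] [ 0.34 -0.    0.23]
[ 604.3 -127.5  159.2] [0.31 0.   0.26]
[ 597.3 -127.4  151.7] [ 0.28 -0.    0.3 ]
[ 591.1 -127.2  143.5] [ 0.25 -0.    0.33]
[ 585.9 -127.1  134.7] [0.21 0.   0.35]
```

Call:
{"api": "play_rows", "payload": {"gripper": [0,0,0,0,0,0,0,0,0,0,0,0], "travel": [[0,0,-0.5],[-0.4,0,0],[-0.8,0,0],[-0.8,0,0],[-0.8,0,0],[-0.8,0,0],[-0.7,-0.02,0],[0,0,0.4],[0,0,0.6],[0,0,0.6],[0,0,0.4],[0,0,0]], "turn": [[0,0,0],[0,0,0],[0,0,0],[0,0,0],[0,0,0],[0,0,0],[0,0,0],[0,0,0],[0,0,0],[0,0,0],[0,0,0],[0,0,0]]}}

```text
clock: 12.08
ee_pos: [697.4, -129.4, 183.2]
ee_rot: [0.012, 1.0, 0.0, -0.001]
ft_force: [-0.9, 0.4, -0.1]
finger_gap: -0.003
finger_force: 0.0
```

```bash
python3 fit.py scene6
```

```text
212 face y 13.135398883638745 top z 105.39159054686718
face plane [-4.32370914e-03 -4.67146219e-02  1.67979058e+01]
centre [10.90695419 62.83366657] [ 0.5 -1.1 -0.2  0.8  0.3 -0.3]
12.125 [ 697.76815376 -129.48911519  184.03849706] [-1.1  0.1  0.1] 0.0 -0.0017769122469606254
```

View pics/scene6c.png

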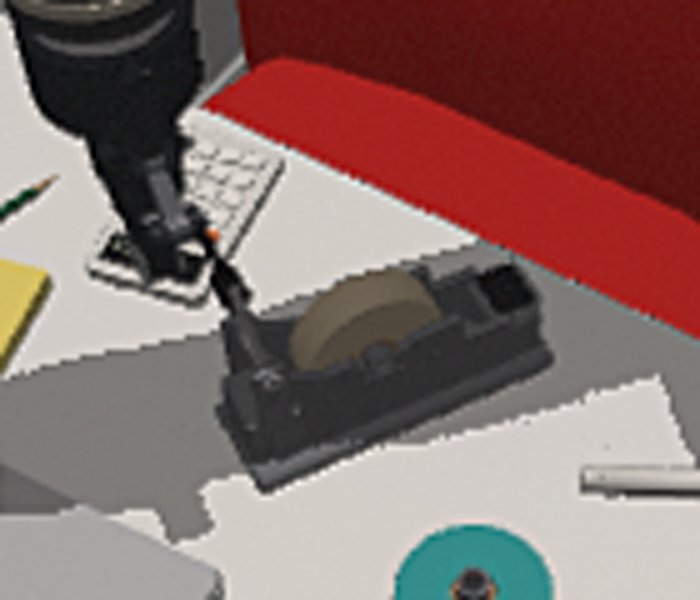

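The fingertips (~165,280) stand behind the tab (~220,262), and the roll is unchanged. I'll push over along the arc.

Call:
{"api": "play_rows", "payload": {"gripper": [0,0,0,0,0,0,0,0,0,0,0,0], "travel": [[0.3,0,0],[0.45,0,0],[0.4,0,0],[0.41,0,0.01],[0.41,0,0.05],[0.4,0,0.1],[0.38,0,0.14],[0.37,0,0.19],[0.34,0,0.23],[0.31,0,0.26],[0.28,0,0.3],[0,0,0]], "turn": [[0,0,0],[0,0,0],[0,0,0],[0,0,0],[0,0,0],[0,0,0],[0,0,0],[0,0,0],[0,0,0],[0,0,0],[0,0,0],[0,0,0]]}}

```text
clock: 13.62
ee_pos: [595.8, -127.0, 151.3]
ee_rot: [0.012, 1.0, 0.0, -0.001]
ft_force: [-0.6, 0.0, 0.2]
finger_gap: 0.001
finger_force: 0.0
```

Call:
{"api": "play_rows", "payload": {"gripper": [0,0,0,0], "travel": [[0.12,0,0.16],[0.12,0,0.17],[0.1,0,0.17],[0,0,0]], "turn": [[0,0,0],[0,0,0],[0,0,0],[0,0,0]]}}

```text
clock: 14.12
ee_pos: [587.9, -126.9, 139.1]
ee_rot: [0.012, 1.0, 0.0, -0.0]
ft_force: [-0.1, 0.1, -0.2]
finger_gap: -0.003
finger_force: 0.0
```

```bash
python3 fit.py scene7
```

```text
213 face y 13.18723434845227 top z 108.81989987562508
face plane [-4.23695333e-03 -3.54999064e-02  1.58854052e+01]
centre [16.83238917 68.10750046] [ 3.   0.3 -4.  -2.4  1.   2.9]
14.175 [ 588.13229541 -126.92287982  139.38972528] [ 0.2 -0.4 -0.6] 0.0 -0.0019077795839908057
```

View pics/scene7c.png

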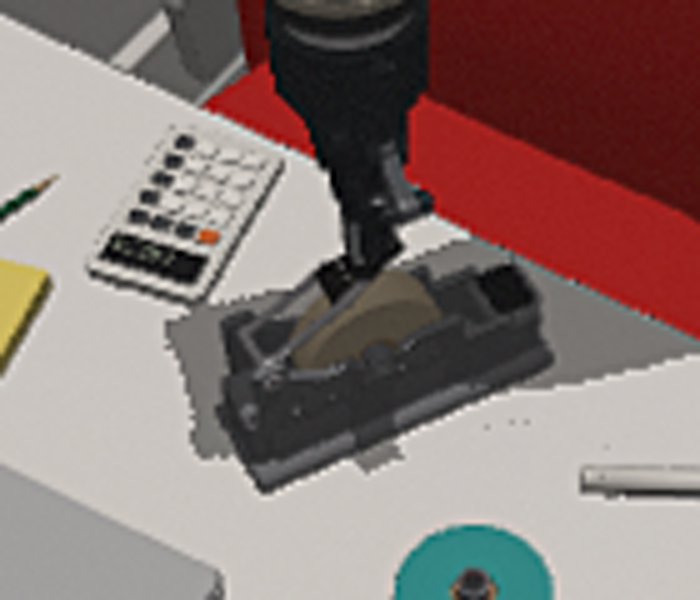

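The arm has followed over (roller end ~335,280, under the fingertips at ~370,270) and is nearly down. I'll finish it gently.

Call:
{"api": "play_rows", "payload": {"gripper": [0,0,0,0], "travel": [[0.04,0,0.09],[0.04,0,0.09],[0,0,0.02],[0,0,0]], "turn": [[0,0,0],[0,0,0],[0,0,0],[0,0,0]]}}

```text
clock: 14.68
ee_pos: [586.3, -126.9, 134.6]
ee_rot: [0.012, 1.0, 0.0, -0.0]
ft_force: [0.3, 0.8, -0.3]
finger_gap: -0.003
finger_force: 0.1
```

Call:
{"api": "play_rows", "payload": {"gripper": [0,0], "travel": [[0.02,0,0.05],[0,0,0]], "turn": [[0,0,0],[0,0,0]]}}

```text
clock: 14.92
ee_pos: [586.1, -127.0, 133.9]
ee_rot: [0.012, 1.0, -0.0, 0.0]
ft_force: [0.3, 1.2, 4.3]
finger_gap: 0.0
finger_force: 1.7
```

Call:
{"api": "play_rows", "payload": {"gripper": [0,0,0], "travel": [[0,0,0.05],[0,0,0],[0,0,0]], "turn": [[0,0,0],[0,0,0],[0,0,0]]}}

```text
clock: 15.3
ee_pos: [586.5, -127.0, 133.2]
ee_rot: [0.012, 1.0, -0.0, 0.001]
ft_force: [-0.9, -0.1, 8.3]
finger_gap: 0.0
finger_force: 3.7
```

The resisting force is now 8 N, well above the 1.5 N the joint needs, so the roller must be on the roll. I'll back off and check.

Call:
{"api": "play_rows", "payload": {"gripper": [0,0,0,0,0,0,0,0,0,0,0,0], "travel": [[0,0,-0.2],[0,0,-0.5],[0,0,-0.8],[0,0,-0.8],[0,0,-0.8],[0,0,-0.8],[0.4,0.7,0],[0.4,0.9,0],[0.4,0.9,0],[0.4,0.9,0],[0.4,0.9,0],[0,0,0]], "turn": [[0,0,0],[0,0,0],[0,0,0],[0,0,0],[0,0,0],[0,0,0],[0,0,0],[0,0,0],[0,0,0],[0,0,0],[0,0,0],[0,0,0]]}}

```text
clock: 16.8
ee_pos: [536.6, -15.9, 229.2]
ee_rot: [0.01, 1.0, 0.0, -0.001]
ft_force: [-0.4, -0.6, -0.5]
finger_gap: 0.002
finger_force: 0.0
```

```bash
python3 fit.py scene8; python3 - <<'E'
from plan import *
# tab points: dark, along the middle plane above the roll
for n,f in(('scene','scene9'),('top','top9')):
    s=grab(n,f); D=(cloud(s)-DC)@DY; C=s['img'].astype(int)
    m=(abs(D[...,1])<11)&(D[...,0]>-45)&(D[...,0]<60)&(D[...,2]>106)&(D[...,2]<150)&(C.max(-1)<75)
    q=D[m]; print(n,len(q))
    for x in range(-40,60,8):
        z=q[(q[:,0]>=x)&(q[:,0]<x+8),2]
        if len(z)>2: print(x+4,np.median(z).round(1),end='; ')
for a in(0,.05,.1):
    c,s_=np.cos(a),np.sin(a); print('\nexpect tab a',a,75-82*c+39*s_,85+82*s_+39*c)
E
```

```text
215 face y 12.901911414411284 top z 108.989385322148
face plane [-5.26956280e-03 -2.22913512e-02  1.46657424e+01]
centre [13.75664003 66.72107779] [-1.4  1.2  0.5 -1.6 -0.1  0.5]
16.85 [537.30605052 -16.85116721 229.28201206] [ 0.3  0.2 -0.4] 0.0 0.0011261423123332362
scene 116
-12 129.1; -4 126.2; 4 122.1; 12 117.7; 20 115.7; 28 113.5; top 136
-12 130.0; -4 128.9; 4 121.8; 12 117.7; 20 115.5; 28 115.1; 
expect tab a 0 -7.0 124.0

expect tab a 0.05 -4.948333750830775 128.0495520355993

expect tab a 0.1 -2.696838303571824 131.99150261088292
```

View pics/scene8c.png

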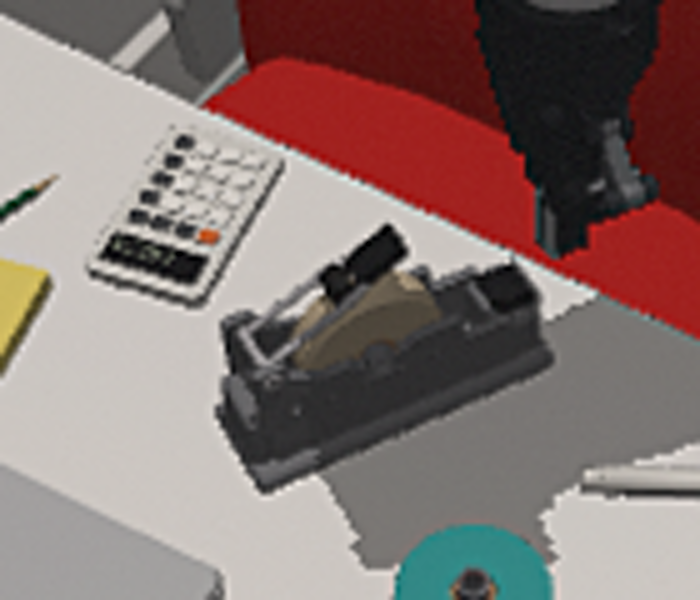

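The arm is down: the tab's top surface reads about 127.5 mm where 127.3 mm is expected at angle 0. The roller (~340,280) is on the roll and the robot is clear. Handing in.

```bash
python3 -c "
from rig import sign_off; print(sign_off())"
```

```text
the job is handed in; nothing more can be done
None
```

I seated the broad roll in the dispenser, swung the hold-down arm over until its roller rested on the roll, and handed the job in at about 17 s; the hand-in returned no verdict.

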